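# Reset the grind on the shop's square grain mill

## Robot

A 7-joint arm with a two-finger parallel gripper is mounted at the origin on the work surface. World frame = base frame: x ahead of the robot, y to its left, z up, the work surface at z = 0. Lengths are in m, angles in rad, forces in N, time in s.
With the tool pointing down it reaches from about 0.4 to 0.9 m from the base axis. Payload 5.5 kg.
Tool frame: the origin (TCP) lies midway between the tips of the shut fingers; the grasp point (between the pads) lies 19 mm behind it (ctrl.grasp_offset is the z of the grasp point in the tool frame, in m); z points along the fingers, y is the line along which they close (so a half turn about z gives the same grasp; the last joint's range is limited). The gripper opens to 92 mm and grips with 3 to 60 N. Pads are 19 mm wide; open, the fingers measure 130 mm over their backs; the gripper's body (75 mm by 190 mm) begins 47 mm behind the grasp point.
Start: joints at [1.571, 0.501, -0.427, 1.55, 0.221, 1.138, -0.21], TCP at [0.169, -0.628, 0.227] pointing down, gripper open.
Joint ranges: [-2.88, 2.88], [-0.31, 2.03], [-1.54, 1.56], [0.2, 2.42], [-1.41, 4.55], [0.19, 2.02], [-2.57, 2.57]. Speed limits (rad/s): [2.57, 2.57, 3.14, 3.14, 3.14, 3.14, 3.14].

## Interface

Orientations are given as a unit quaternion [w, x, y, z].
In Python, from rig import get_obs, capture, camera_params, job, boxes_of, ctrl gives the robot as it stands.
- The arm moves only by the shell command python3 -m inch 'ROWS' [OPENING] [FORCE]. ROWS is JSON, a list of rows, each a list of 4 numbers: the shift along the tool's x, y, z in m, then the turn about the tool's z in rad. A call has 1 to 10 rows; each row is the pose to reach, as a shift and turn from the pose commanded when the call began, along the tool's axes at that moment; what a row does not reach only later rows make up. A row lasts 1/10 s, in which the tool goes at most 50 mm and 8.59 degrees, less where a joint would pass 70% of its speed; a pose out of reach is approached as far as the arm can. A call with a gripper value outside its range is refused whole. OPENING is the opening, from 0 (shut) to 1 (fully open), set as the call begins (- or left out, the last holds). The fingers move at their own pace and stop on an object; FORCE is the grip in N (left out, the last holds). Time passes only in rows, so rows that repeat a pose let the fingers close. It gives the time, the measured TCP pose, the force and the opening at its end, in the units of the state.
- get_obs(): the state, without advancing time (a new reading comes with each control period).
- capture(name): name is "scene" or "top"; returns the picture (384x512x3 uint8, red, green, blue); there is no depth.
- camera_params(name): a dict with "intrinsics" (3x3 intrinsics, pixels), "rvec" (rotation vector, rad) and "tvec" (3), from world to camera coordinates, as OpenCV has them. Camera axes: x right, y down, z forward; pixel columns grow to the right and rows downward; lengths in m; the calibration is good to about 2 mm. A picture is of the moment at which its call begins. camera_params takes no time and is no camera call.
- job.hand_in(): hands the job in, once; it reports no verdict.
Trained networks look in the newest picture that a camera, given by its name, has taken for a name from the list of things; names that differ only in an ending like _2 or _b are one class to them, and where a whole thing is asked for, a point or a joint stands for the part that bears it (a point fixed in the world has none). Each returns a list of dicts, best first, with "p" (0 to 1); they miss things now and then, are a little off and sometimes report something else, mostly with a low value. They report only what shows in the picture. A call takes as long as a camera call.
- boxes_of(name, camera): "xyz" ([x, y, z] in m, in world coordinates, good to about 4 mm: the middle of the surface that is visible of it).
The state is a dict: "clock": time; "joint_pos": joint angles; "qvel": joint speeds; "tau": joint torques, N m; "eef_pos": TCP position; "orientation": TCP orientation; "wrist_force": force on the tool from outside, world axes, zero at the start; "wrist_torque": the same for the moment, N m; "gripper_width": finger opening in m.
Only numpy, scipy, OpenCV 4.12 (cv2) and the standard library are available. Lean on these libraries where they do the work, as an engineer would, in place of code of your own. Each camera call takes 0.05 s, during which the arm holds its last target. There are 200 camera calls.

## Task

On the square-bodied grain mill, swing the lock ring's upright handle post counterclockwise (seen from above) fully over to loosen the ring, turn the bar-shaped adjuster knob clockwise until its pointer is in line with the thick black index bar, then swing the post back clockwise to its stop to retighten the ring, leaving the pointer on the index bar. Do not touch the round-bodied mill.

Things in the scene. Friction and masses are not known exactly. Their poses are not given: they have to be found in the camera images.
- lock_ring (a joint): Turn of the steel lock ring (88 mm across, 12 mm thick) on top of the square-bodied white mill (body 170 x 170 mm, top 110 mm above the counter; the mill is fixed to the counter). 0 = fully tight, against its stop; grows counterclockwise seen from above to 1.0 rad = fully loose, other stop. It is near 0 at the start. It turns about the vertical axis through adjuster_grip, with steady friction (about 0.2 N m, 2.5 N at the post), and stays where it is left.
- ring_post (a point): Point on the centre line of the lock ring's upright black round handle post, 16 mm in diameter, 10 mm below its top. The post stands at the end of a flat lever 80 mm from the ring's axis; its top is 175 mm above the counter, the lever's top 121 mm. The point's x axis points level, outwards from the ring's axis. Its z axis is up.
- adjuster (a joint): Turn of the adjuster knob in the middle of the lock ring. 0 = pointer in line with the thick black index bar (22 x 8 mm) on the top of the square mill, in the middle of its spout side; grows counterclockwise seen from above (-0.6 to 1.7 rad). It starts between 0.5 and 1.2, so it must be turned clockwise. Light friction (0.08 N m); it stays where it is left.
- adjuster_grip (a point): Point on the adjuster's vertical turning axis (also the lock ring's axis), 10 mm below the top of the knob's black upright bar. The bar is 48 mm long, 14 mm wide and 27 mm tall, its top 158 mm above the counter, on a disc 60 mm in diameter whose top is 132 mm above the counter. The point's x axis runs level along the bar towards its pointer end (a white pointer strip reaches 48 mm from the axis, and a white line marks that half of the top of the bar); its z axis is up.
- round_mill: The other mill, to be left alone: round white body 176 mm in diameter, top 110 mm high, with the same lock ring, post and knob on top (post top 175 mm high). Origin at the centre of its underside. Both mills have a steel feed hopper (rim 90 mm across, 130 mm high, centred 132 mm from the mill's axis) opposite the spout.

How it is judged:
On the way, in this order (a step that is already met when the one before it is completed fails the run):
1. the square mill's lock ring is loosened (turned more than 0.6 rad from tight) (value of joint lock_ring above 0.6 rad), for 0.2 s.
2. with the ring loose (more than 0.5 rad), the adjuster's pointer is brought to within 0.18 rad (10 degrees) of the index bar (value of joint lock_ring above 0.5 rad and value of joint adjuster between -0.18 and 0.18 rad), for 0.2 s.
At the end, for the whole second after the job is handed in: The lock ring is tight again (within 0.18 rad, 10 degrees, of its tight stop), the adjuster's pointer is within 0.18 rad (10 degrees) of the index bar, and both are at rest (slower than 0.1 rad/s) (value of joint each of lock_ring, adjuster below 0.18 rad and value of joint adjuster above -0.18 rad and velocity of joint lock_ring between -0.1 and 0.1 rad/s and velocity of joint adjuster between -0.1 and 0.1 rad/s); the robot touches nothing.
It fails at once if the robot touches the round-bodied mill (more than 1 N) (contact force between any of the fingers, the arm and round_mill above 1 N).
It also fails if it takes over 61 s, if anything falls off the work surface, if the arm or the gripper's body presses on something with over 40 N, if the wrist force passes 120 N, or if a joint passes its speed limit or range.

## Working session

There is one attempt and no reset: what is moved stays moved. The work goes in short steps, Python scripts to look and compute and a shell command to move; the robot and the scene stay as the last step left them, time stands still between calls to the robot, and variables do not carry over. Pictures are saved under pics/ and viewed, on a budget of 10 in all, crops included, one or two more only if the job needs it, and the job is handed in when it is done.

```bash
mkdir -p pics; ls; python3 - <<'E'
from rig import *
import cv2,numpy as np
o=get_obs();print(o)
for c in("scene","top"):
    im=capture(c);cv2.imwrite(f"pics/{c}0.png",im[:,:,::-1])
    p=camera_params(c);print(c,p)
    for n in("ring_post","adjuster_grip","round_mill","lock_ring","adjuster"):
        print(n,[(np.round(b["xyz"],3).tolist(),round(b["p"],2)) for b in boxes_of(n,c)])
E
```

```text
pics
{'clock': 0.0, 'joint_pos': array([ 1.5712074 ,  0.50181629, -0.42676519,  1.5514481 ,  0.22077018,
        1.13833117, -0.21031881]), 'qvel': array([-0.00047486,  0.00039955, -0.00230006, -0.00089104,  0.0013786 ,
       -0.00174167,  0.00088141]), 'tau': array([ 5.14185667e-04, -5.66587865e+01, -5.81553787e+00, -2.79106593e+01,
       -6.84288028e-02,  3.11620545e-02,  1.35398582e-04]), 'eef_pos': array([ 0.1686165 , -0.62701205,  0.22569665]), 'orientation': array([-9.73012692e-04,  9.91379664e-01,  1.31016814e-01, -9.53251083e-05]), 'wrist_force': array([0.99394361, 0.35835668, 0.30318035]), 'wrist_torque': array([0.00466489, 0.00321617, 0.01702061]), 'gripper_width': 0.0917778813733627}
scene {'intrinsics': array([[348.15353896,   0.        , 254.9165922 ],
       [  0.        , 348.15353896, 197.56155425],
       [  0.        ,   0.        ,   1.        ]]), 'rvec': array([ 1.48732414,  2.18433685, -0.79847212]), 'tvec': array([ 0.2042865 , -0.35171621,  1.08566767])}
ring_post [([0.592, -0.183, 0.123], 0.93)]
adjuster_grip [([0.568, -0.208, 0.128], 0.84)]
round_mill [([0.588, 0.208, 0.11], 0.65), ([0.591, -0.183, 0.124], 0.22)]
lock_ring [([0.594, -0.186, 0.122], 0.67)]
adjuster [([0.565, -0.209, 0.134], 0.95)]
top {'intrinsics': array([[401.65131545,   0.        , 255.25479709],
       [  0.        , 401.65131545, 188.08539399],
       [  0.        ,   0.        ,   1.        ]]), 'rvec': array([ 2.14074854, -2.14951196,  0.19539571]), 'tvec': array([0.01419626, 0.58332763, 0.99226398])}
ring_post [([0.569, -0.188, 0.124], 0.73)]
adjuster_grip [([0.555, -0.209, 0.13], 0.93)]
round_mill [([0.554, 0.207, 0.113], 0.9)]
lock_ring [([0.569, -0.19, 0.124], 0.84)]
adjuster [([0.555, -0.211, 0.131], 0.58)]
```

```bash
python3 - <<'E'
import cv2,numpy as np
from rig import *
a=cv2.imread("pics/top0.png");b=cv2.imread("pics/scene0.png")
p=camera_params("top")
def pr(p,X): return cv2.projectPoints(np.array([X],float),p["rvec"],p["tvec"],p["intrinsics"],None)[0].ravel()
u=pr(p,[.555,-.21,.13]);print(u,pr(camera_params("scene"),[.555,-.21,.13]))
x,y=[int(v) for v in u]; x0=max(0,min(x-80,352));y0=max(0,min(y-75,384-150))
print(x0,y0)
cv2.imwrite("pics/topc.png",cv2.resize(a[y0:y0+150,x0:x0+160],None,fx=4,fy=4,interpolation=3)[:600,:640])
cv2.imwrite("pics/both.png",cv2.resize(np.vstack([a[:,:,],b]),None,fx=.78,fy=.78))
E
```

```text
[348.94662403 193.98368922] [158.18276781 149.67772241]
268 118
```

View pics/topc.png

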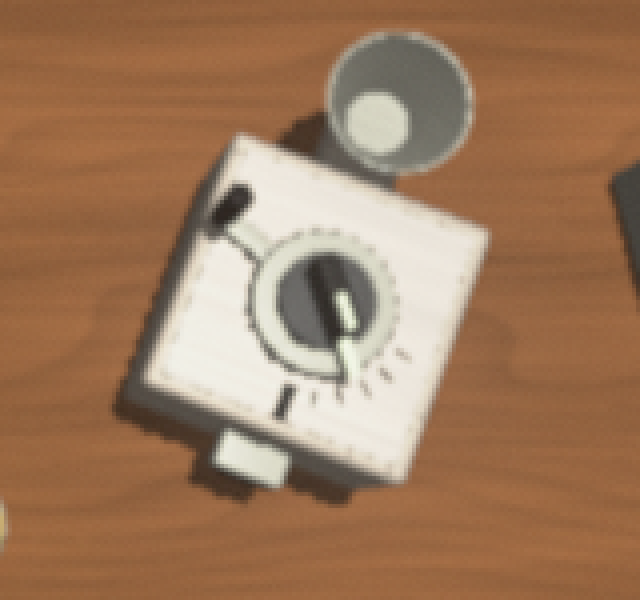

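View pics/scene0.png

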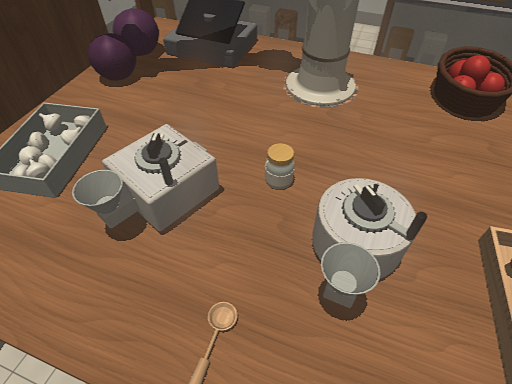

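The top view has the square mill's index bar at crop (285,400), pointer tip at (345,370) and post at (235,200), upper left. The hopper is away from the robot. Next I'll turn these into metric values.

```bash
cat > h.py <<'E'
import cv2,numpy as np
from rig import *
def ray(cam,uv,z):
    p=camera_params(cam);R=cv2.Rodrigues(p["rvec"])[0];t=p["tvec"].ravel()
    d=R.T@np.linalg.inv(p["intrinsics"])@np.array([uv[0],uv[1],1]);c=-R.T@t
    return c+d*(z-c[2])/d[2]
def proj(cam,X):
    p=camera_params(cam);return cv2.projectPoints(np.array(X,float).reshape(-1,3),p["rvec"],p["tvec"],p["intrinsics"],None)[0].reshape(-1,2)
def tool(o,xy):
    "world xy offset -> tool xy shift"
    from scipy.spatial.transform import Rotation as Ro
    q=o["orientation"];R=Ro.from_quat([q[1],q[2],q[3],q[0]]).as_matrix()
    return R.T@np.array([xy[0]-o["eef_pos"][0],xy[1]-o["eef_pos"][1],0]),R
E
python3 - <<'E'
from h import *
f=lambda u,v,z:ray("top",(268+u/4-.375,118+v/4-.375),z)
C=np.array([f(*c,.11) for c in((240,135),(488,235),(408,482),(145,382))])
print(C.round(3),[np.linalg.norm(C[i]-C[i-1]).round(3) for i in range(4)])
c=C.mean(0);print("centre",c)
print("disc",f(328,300,.132),"ring",f(325,303,.122))
i=f(285,400,.11);print("index",i,np.linalg.norm((i-c)[:2]))
d=(C[2]+C[3]-C[0]-C[1])/2;
ai=np.arctan2((i-c)[1],(i-c)[0]);print("angles idx",ai,np.arctan2(d[1],d[0]))
for z in(.132,.135,.14,.145):
  q=f(347,378,z);print(z,q,np.linalg.norm((q-c)[:2]),np.arctan2(*(q-c)[1::-1]))
# post
for a,z in(((215,225),.121),((238,195),.175)):
  q=f(*a,z);print("post",q,np.linalg.norm((q-c)[:2]),np.arctan2(*(q-c)[1::-1]))
# tips of bar at top z=.158
for a in((318,262),(348,325)): print(f(*a,.158)-c)
o=get_obs();s,R=tool(o,c);print(R.round(3))
E
```

```text
[[ 0.665 -0.167  0.11 ]
 [ 0.601 -0.317  0.11 ]
 [ 0.451 -0.26   0.11 ]
 [ 0.512 -0.104  0.11 ]] [np.float64(0.166), np.float64(0.164), np.float64(0.161), np.float64(0.168)]
centre [ 0.55720448 -0.21208205  0.11      ]
disc [ 0.55796908 -0.2112528   0.132     ] ring [ 0.5576689  -0.21194214  0.122     ]
index [ 0.50041858 -0.18821958  0.11      ] 0.06159591061847108
angles idx 2.7437791004877723 2.764910161624516
0.132 [ 0.51133285 -0.22048417  0.132     ] 0.046634772657390126 -2.9604350054523314
0.135 [ 0.51102554 -0.2196801   0.135     ] 0.046799832559350794 -2.978518853368779
0.14 [ 0.51051337 -0.21833999  0.14      ] 0.047108611960799796 -3.0083582426837827
0.145 [ 0.5100012  -0.21699988  0.145     ] 0.04745876894727203 -3.0377832096162702
post [ 0.60581251 -0.14729806  0.121     ] 0.08099201164325551 0.9270972819461912
post [ 0.61250594 -0.15094959  0.175     ] 0.0824343935200303 0.8354363382293167
[0.01916314 0.01240076 0.048     ]
[-0.01782282 -0.00342089  0.048     ]
[[ 0.966  0.26   0.   ]
 [ 0.26  -0.966 -0.   ]
 [ 0.     0.    -1.   ]]
```

```bash
python3 -m inch '[[0.548,-0.347,0,-0.617],[0.548,-0.347,0,-0.617],[0.548,-0.347,0,-0.617],[0.548,-0.347,0,-0.617],[0.548,-0.347,0,-0.617],[0.548,-0.347,0,-0.617],[0.548,-0.347,0,-0.617],[0.548,-0.347,0,-0.617],[0.548,-0.347,0,-0.617],[0.548,-0.347,0,-0.617]]' 0.4 10
```

```text
clock: 1.6
eef_pos: [0.5084, -0.2583, 0.2271]
orientation: [0.0, 0.905, 0.426, 0.0]
wrist_force: [0.1, -0.6, -0.1]
gripper_width: 0.0365
```

```bash
python3 -m inch '[[0.145,0.005,0,0],[0.145,0.005,0,0],[0.145,0.005,0,0],[0.145,0.005,0,0],[0.145,0.005,0,0],[0.145,0.005,0,0]]'; python3 - <<'E'
from h import *
o=get_obs();s,R=tool(o,[.608,-.150]);print(s.round(4),R.round(3))
for c in("scene","top"):
    im=capture(c);cv2.imwrite(f"pics/{c}1.png",im[:,:,::-1])
a=cv2.imread("pics/scene1.png")[70:250,60:300]
cv2.imwrite("pics/v1.png",cv2.resize(a,None,fx=3,fy=3,interpolation=3))
# post axis expected px in scene
for t in(.82,.88,.94):
  P=[.5575+.08*np.cos(t),-.2118+.08*np.sin(t)]
  print(t,((proj("scene",[[*P,.121],[*P,.175]])-[60,70])*3).round(0).tolist(), (proj("top",[[*P,.121],[*P,.175]])-[268,118]).round(1).tolist())
E
```

```text
clock: 2.2
eef_pos: [0.6028, -0.1526, 0.2264]
orientation: [0.0, 0.905, 0.425, -0.001]
wrist_force: [0.6, -0.2, -0.2]
gripper_width: 0.0366
[ 0.0053  0.0023 -0.    ] [[ 0.639  0.77  -0.001]
 [ 0.77  -0.639 -0.001]
 [-0.001 -0.    -1.   ]]
0.82 [[327.0, 328.0], [309.0, 267.0]] [[55.8, 53.3], [60.2, 48.6]]
0.88 [[334.0, 326.0], [317.0, 264.0]] [[54.5, 54.8], [58.8, 50.1]]
0.94 [[341.0, 323.0], [324.0, 261.0]] [[53.3, 56.3], [57.6, 51.7]]
```

View pics/v1.png

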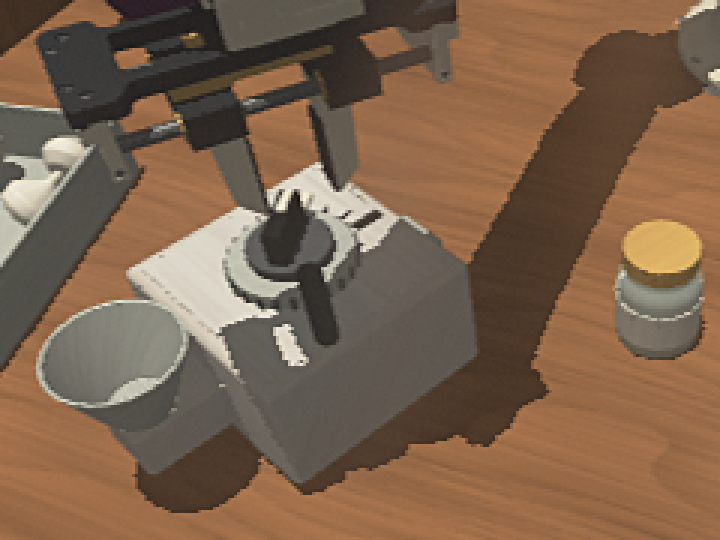

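The post top is at (312,270) in the picture, where the 0.82–0.88 rad estimate puts it. I'll lower the fingers around it.

```bash
python3 -m inch '[[0.005,0.003,0,0],[0.005,0.003,0.03,0],[0.005,0.003,0.055,0],[0.005,0.003,0.08,0],[0.005,0.003,0.08,0],[0.005,0.003,0.08,0]]'; python3 - <<'E'
from h import *
o=get_obs();print(o["wrist_force"],o["eef_pos"])
p=o["eef_pos"]; print(np.hypot(p[0]-.5575,p[1]+.2118),np.arctan2(p[1]+.2118,p[0]-.5575))
# arc rows in tool frame: yaw0=.88, x radial
for k in range(1,13):
  d=.1*k; R=.08; print(k,round(R*(np.cos(d)-1),4),round(-R*np.sin(d),4),-d)
E
```

```text
clock: 2.9
eef_pos: [0.6091, -0.1496, 0.147]
orientation: [-0.0, 0.905, 0.425, -0.0]
wrist_force: [-0.5, 0.1, 1.0]
gripper_width: 0.0367
[-0.53055897  0.11163292  0.96586079] [ 0.6090701  -0.14961804  0.14695526]
0.0807841041259355 0.878418327159182
1 -0.0004 -0.008 -0.1
2 -0.0016 -0.0159 -0.2
3 -0.0036 -0.0236 -0.30000000000000004
4 -0.0063 -0.0312 -0.4
5 -0.0098 -0.0384 -0.5
6 -0.014 -0.0452 -0.6000000000000001
7 -0.0188 -0.0515 -0.7000000000000001
8 -0.0243 -0.0574 -0.8
9 -0.0303 -0.0627 -0.9
10 -0.0368 -0.0673 -1.0
11 -0.0437 -0.0713 -1.1
12 -0.051 -0.0746 -1.2000000000000002
```

```bash
python3 -m inch '[[-0.0004,-0.008,0,-0.1],[-0.0016,-0.0159,0,-0.2],[-0.0036,-0.0236,0,-0.3],[-0.0063,-0.0312,0,-0.4],[-0.0098,-0.0384,0,-0.5],[-0.014,-0.0452,0,-0.6],[-0.0188,-0.0515,0,-0.7],[-0.0243,-0.0574,0,-0.8],[-0.0303,-0.0627,0,-0.9],[-0.0368,-0.0673,0,-1.0]]'; python3 -m inch '[[0,0,0,0],[-0.0004,-0.005,0,-0.05],[-0.0004,-0.005,0,-0.05]]'; python3 - <<'E'
from h import *
o=get_obs();p=o["eef_pos"]; print(np.hypot(p[0]-.5575,p[1]+.2118),np.arctan2(p[1]+.2118,p[0]-.5575))
im=capture("scene");cv2.imwrite("pics/scene2.png",im[:,:,::-1])
cv2.imwrite("pics/v2.png",cv2.resize(im[70:250,60:300,::-1],None,fx=3,fy=3,interpolation=3))
for t in(.88,1.6,1.7,1.8,1.9):
  P=[.5575+.08*np.cos(t),-.2118+.08*np.sin(t)]
  print(t,((proj("scene",[[*P,.121],[*P,.175]])-[60,70])*3).round(0).tolist())
E
```

```text
clock: 3.9
eef_pos: [0.5361, -0.1343, 0.1492]
orientation: [0.002, 0.588, 0.809, 0.001]
wrist_force: [2.6, 2.2, -1.6]
gripper_width: 0.0369
clock: 4.2
eef_pos: [0.5305, -0.1368, 0.1482]
orientation: [0.001, 0.571, 0.821, 0.001]
wrist_force: [0.8, 1.7, 1.6]
gripper_width: 0.0367
0.07975092150945036 1.916025560613931
0.88 [[334.0, 326.0], [317.0, 264.0]]
1.6 [[399.0, 278.0], [386.0, 216.0]]
1.7 [[404.0, 270.0], [392.0, 208.0]]
1.8 [[407.0, 262.0], [396.0, 200.0]]
1.9 [[410.0, 254.0], [398.0, 192.0]]
```

View pics/v2.png

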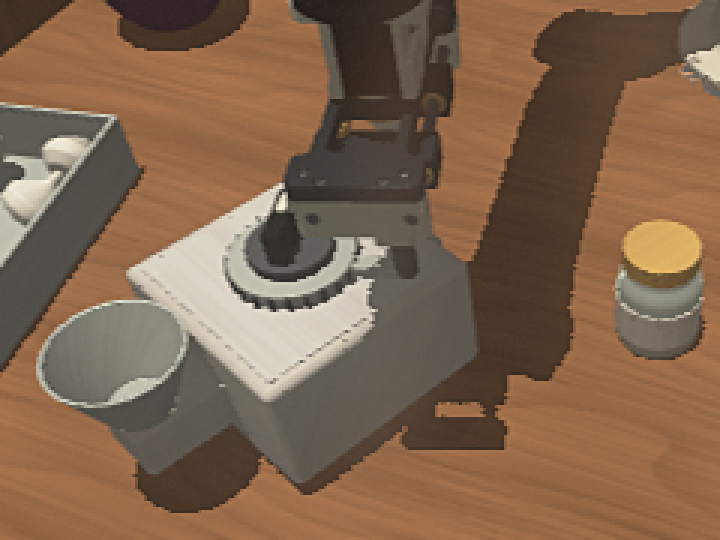

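The post's foot is at about (405,270), roughly 1.75 rad, so it has swung about 0.88 rad. I'll push a little further to the stop, then back off and lift.

```bash
python3 -m inch '[[-0.0002,-0.004,0,-0.05],[-0.0004,-0.008,0,-0.1],[-0.0004,-0.008,0,-0.1],[-0.0004,-0.008,0,-0.1]]';  python3 -m inch '[[0,0.005,0,0],[0,0.009,0,0],[0,0.009,0,0],[0,0.009,-0.04,0],[0,0.009,-0.08,0],[0,0.009,-0.08,0],[0,0.009,-0.08,0]]' 0.5; python3 - <<'E'
from h import *
o=get_obs();p=o["eef_pos"]; print(np.hypot(p[0]-.5575,p[1]+.2118),np.arctan2(p[1]+.2118,p[0]-.5575))
s,R=tool(o,[.5575,-.2118]);print(s.round(4),R.round(3),o["joint_pos"].round(2))
y=np.arctan2(R[1,1],R[0,1]);print("yaw y",y,"turn",-(-1.39-y))
E
```

```text
clock: 4.65
eef_pos: [0.5295, -0.1382, 0.1488]
orientation: [0.006, 0.528, 0.849, 0.005]
wrist_force: [20.4, 3.7, -11.5]
gripper_width: 0.0367
clock: 5.35
eef_pos: [0.5299, -0.1362, 0.2275]
orientation: [0.001, 0.528, 0.849, -0.0]
wrist_force: [0.2, 0.2, 0.1]
gripper_width: 0.0456
0.08044605550204928 1.9206501216973553
[-0.08   -0.0087  0.0002] [[-0.442  0.897  0.001]
 [ 0.897  0.442 -0.002]
 [-0.002  0.    -1.   ]] [ 1.02  0.49 -1.07  1.8   0.47  1.14  0.26]
yaw y 0.4578076937934903 turn 1.8478076937934902
```

```bash
python3 -m inch '[[-0.04,-0.004,0,0.15],[-0.08,-0.0087,0,0.3],[-0.08,-0.0087,0,0.45],[-0.08,-0.0087,0,0.6],[-0.08,-0.0087,0,0.75],[-0.08,-0.0087,0,0.9],[-0.08,-0.0087,0,1.05],[-0.08,-0.0087,0,1.2],[-0.08,-0.0087,0,1.35],[-0.08,-0.0087,0,1.5]]';  python3 -m inch '[[0,0,0,0.15],[0,0,0,0.3],[0,0,0,0.35],[0,0,0,0.35],[0,0,0,0.35]]' 0.5; python3 - <<'E'
from h import *
o=get_obs();
s,R=tool(o,[.5575,-.2118]);print(s.round(4),o["joint_pos"].round(2))
y=np.arctan2(R[1,1],R[0,1]);print("yaw y",y,"turn",-(-1.39-y))
im=capture("scene")
cv2.imwrite("pics/v3.png",cv2.resize(im[70:250,60:300,::-1],None,fx=3,fy=3,interpolation=3))
for t in(1.7,1.8,1.9):
  P=[.5575+.08*np.cos(t),-.2118+.08*np.sin(t)]
  print(t,((proj("scene",[[*P,.121],[*P,.175]])-[60,70])*3).round(0).tolist())
for t in (3.1,3.2,3.3,3.4): print(t,[((proj("scene",[.5575+r*np.cos(t),-.2118+r*np.sin(t),.158])-[60,70])*3).round(0).tolist() for r in(-.024,.024)])
E
```

```text
clock: 6.35
eef_pos: [0.5559, -0.2113, 0.2248]
orientation: [-0.001, 0.966, 0.258, -0.002]
wrist_force: [0.5, -0.2, -0.6]
gripper_width: 0.046
clock: 6.85
eef_pos: [0.5566, -0.2112, 0.2255]
orientation: [-0.0, 0.996, 0.09, -0.001]
wrist_force: [0.3, -0.1, -0.8]
gripper_width: 0.0459
[ 0.0008  0.0008 -0.    ] [ 0.78  0.44 -0.61  1.69  0.28  1.11 -1.3 ]
yaw y -1.3895915005950155 turn 0.0004084994049844415
1.7 [[404.0, 270.0], [392.0, 208.0]]
1.8 [[407.0, 262.0], [396.0, 200.0]]
1.9 [[410.0, 254.0], [398.0, 192.0]]
3.1 [[[259.0, 231.0]], [[301.0, 187.0]]]
3.2 [[[262.0, 232.0]], [[298.0, 186.0]]]
3.3 [[[266.0, 233.0]], [[295.0, 186.0]]]
3.4 [[[269.0, 233.0]], [[292.0, 185.0]]]
```

View pics/v3.png

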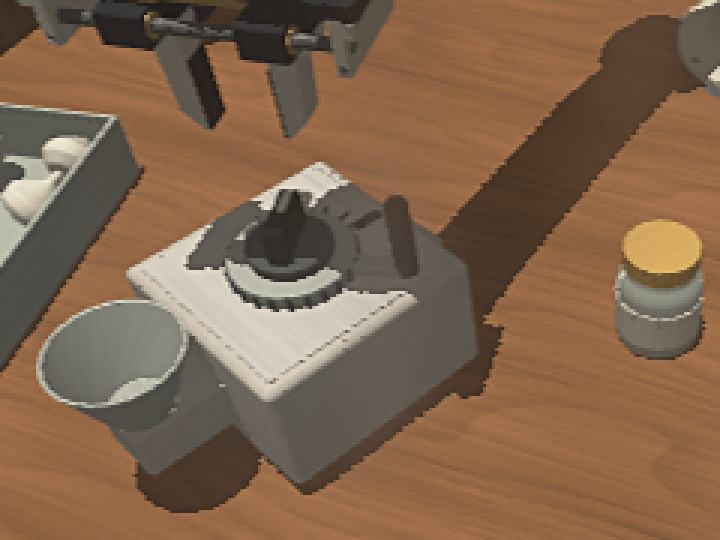

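The post top is at (398,197), about 1.85 rad, so it is fully loose. The bar lies between (268,233) and (293,190), about 3.3 rad, which matches the gripper. I'll go down and grip.

```bash
python3 -m inch '[[0.001,0.001,0.03,0],[0.001,0.001,0.06,0],[0.001,0.001,0.085,0],[0.001,0.001,0.085,0],[0.001,0.001,0.085,0]]';  python3 -m inch '[[0,0,0,0],[0,0,0,0],[0,0,0,0],[0,0,0,0],[0,0,0,0],[0,0,0,0]]' 0 15
```

```text
clock: 7.4
eef_pos: [0.5585, -0.2119, 0.1417]
orientation: [-0.0, 0.996, 0.09, -0.0]
wrist_force: [-0.0, -0.1, 0.2]
gripper_width: 0.0458
clock: 8.0
eef_pos: [0.559, -0.2111, 0.1423]
orientation: [-0.0, 0.996, 0.09, 0.0]
wrist_force: [-1.2, 4.3, 4.5]
gripper_width: 0.0138
```

```bash
python3 -m inch '[[0,0,0,0.1],[0,0,0,0.2],[0,0,0,0.3],[0,0,0,0.4],[0,0,0,0.5],[0,0,0,0.565],[0,0,0,0.565],[0,0,0,0.565],[0,0,0,0.565]]'; python3 -m inch '[[0,0,0,0],[0,0,0,0],[0,0,0,0],[0,0,-0.04,0],[0,0,-0.085,0],[0,0,-0.085,0],[0,0,-0.085,0]]' 0.5;  python3 - <<'E'
from h import *
ims=[capture(c)[:,:,::-1] for c in("scene","top")]
cv2.imwrite("pics/v4.png",np.hstack([cv2.resize(ims[0][100:200,90:220],None,fx=3,fy=3,interpolation=3),cv2.resize(ims[1][118:268,268:428],(390,300))]))
for t in(2.65,2.757,2.85): print(t,[((proj("scene",[.5575+r*np.cos(t),-.2118+r*np.sin(t),z])-[90,100])*3).round(0).tolist() for r,z in((-.024,.158),(.024,.158),(.048,.134),(.062,.11))])
E
```

```text
clock: 8.9
eef_pos: [0.5592, -0.2115, 0.1423]
orientation: [-0.0, 0.982, -0.19, 0.0]
wrist_force: [-1.2, 2.8, 5.7]
gripper_width: 0.0142
clock: 9.6
eef_pos: [0.5593, -0.2128, 0.2279]
orientation: [0.001, 0.981, -0.191, 0.001]
wrist_force: [0.1, -0.3, -1.0]
gripper_width: 0.046
2.65 [[[158.0, 135.0]], [[223.0, 103.0]], [[260.0, 116.0]], [[283.0, 133.0]]]
2.757 [[[160.0, 137.0]], [[220.0, 101.0]], [[256.0, 112.0]], [[277.0, 129.0]]]
2.85 [[[162.0, 138.0]], [[218.0, 100.0]], [[252.0, 109.0]], [[272.0, 125.0]]]
```

View pics/v4.png

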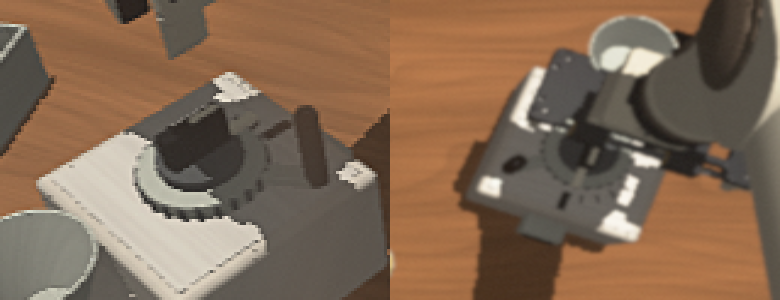

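The pointer strip lines up with the index bar in both views. Now back to the post.

```bash
python3 -m inch '[[-0.053,-0.062,0,-0.15],[-0.053,-0.062,0,-0.3],[-0.053,-0.062,0,-0.45],[-0.053,-0.062,0,-0.6],[-0.053,-0.062,0,-0.75],[-0.053,-0.062,0,-0.9],[-0.053,-0.062,0,-1.05],[-0.053,-0.062,0,-1.2],[-0.053,-0.062,0,-1.35],[-0.053,-0.062,0,-1.5]]' 0.4;  python3 -m inch '[[0,0,0,-0.15],[0,0,0,-0.3],[0,0,0,-0.45],[0,0,0,-0.6],[0,0,0,-0.75],[0,0,0,-0.75],[0,0,0,-0.75]]'; python3 - <<'E'
from h import *
o=get_obs();
s,R=tool(o,[.5332,-.1356]);print(s.round(4),o["joint_pos"].round(2))
y=np.arctan2(R[1,1],R[0,1]);print("yaw y",y)
ims=[capture(c)[:,:,::-1] for c in("scene","top")]
cv2.imwrite("pics/v5.png",np.hstack([cv2.resize(ims[0][90:190,90:220],None,fx=3,fy=3,interpolation=3),cv2.resize(ims[1][118:268,268:428],(390,300))]))
for t in(1.75,1.8,1.88,1.95):
  P=[.5575+.08*np.cos(t),-.2118+.08*np.sin(t)]
  print(t,((proj("scene",[[*P,.121],[*P,.175]])-[90,90])*3).round(0).tolist())
E
```

```text
clock: 10.7
eef_pos: [0.5317, -0.1346, 0.225]
orientation: [-0.001, 0.847, 0.532, -0.001]
wrist_force: [-0.0, -1.1, -0.2]
gripper_width: 0.0365
clock: 11.4
eef_pos: [0.5321, -0.1347, 0.2256]
orientation: [-0.001, 0.598, 0.802, 0.0]
wrist_force: [0.3, 0.5, 0.2]
gripper_width: 0.0369
[-0.0012  0.0008 -0.    ] [ 0.95  0.45 -0.97  1.79  0.41  1.11  0.14]
yaw y 0.28997051375537347
1.75 [[316.0, 206.0], [304.0, 144.0]]
1.8 [[317.0, 202.0], [306.0, 140.0]]
1.88 [[319.0, 196.0], [308.0, 133.0]]
1.95 [[320.0, 190.0], [309.0, 128.0]]
```

View pics/v5.png

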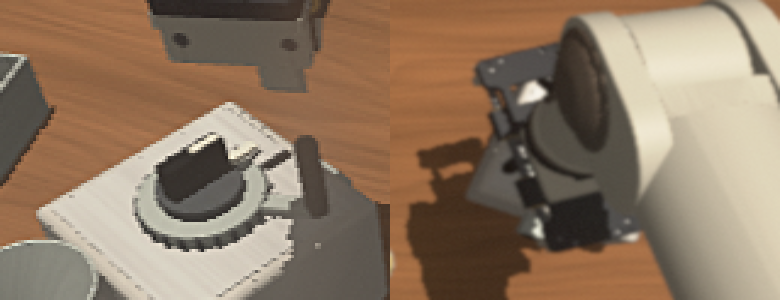

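```bash
python3 -m inch '[[-0.001,0.001,0.03,0],[-0.001,0.001,0.055,0],[-0.001,0.001,0.079,0],[-0.001,0.001,0.079,0],[-0.001,0.001,0.079,0]]'; python3 -m inch '[[-0.0004,0.008,0,0.1],[-0.0016,0.0159,0,0.2],[-0.0036,0.0236,0,0.3],[-0.0063,0.0312,0,0.4],[-0.0098,0.0384,0,0.5],[-0.014,0.0452,0,0.6],[-0.0188,0.0515,0,0.7],[-0.0243,0.0574,0,0.8],[-0.0303,0.0627,0,0.9],[-0.0368,0.0673,0,1.0]]'; python3 -m inch '[[-0.0001,0.004,0,0.05],[-0.0004,0.008,0,0.1],[-0.0004,0.008,0,0.1]]'
```

```text
clock: 12.0
eef_pos: [0.5341, -0.135, 0.148]
orientation: [-0.0, 0.596, 0.803, 0.0]
wrist_force: [-0.6, 0.2, -0.2]
gripper_width: 0.0366
clock: 13.0
eef_pos: [0.6095, -0.1507, 0.1495]
orientation: [0.0, 0.909, 0.417, 0.0]
wrist_force: [-2.7, 1.1, 0.1]
gripper_width: 0.0367
clock: 13.3
eef_pos: [0.616, -0.1564, 0.1495]
orientation: [0.0, 0.928, 0.373, 0.001]
wrist_force: [-0.4, -0.5, -0.8]
gripper_width: 0.0365
```

```bash
python3 -m inch '[[-0.0001,0.003,0,0.04],[-0.0001,0.003,0,0.04],[-0.0001,0.003,0,0.04]]'; python3 -m inch '[[-0.0001,0.003,0,0.04],[-0.0001,0.003,0,0.04],[-0.0001,0.003,0,0.04]]'
```

```text
clock: 13.6
eef_pos: [0.6176, -0.1584, 0.1488]
orientation: [0.0, 0.935, 0.355, 0.001]
wrist_force: [-0.1, 1.4, 0.4]
gripper_width: 0.0369
clock: 13.9
eef_pos: [0.6192, -0.1607, 0.1481]
orientation: [0.0, 0.942, 0.337, 0.0]
wrist_force: [-0.4, 1.9, 1.1]
gripper_width: 0.0366
```

```bash
python3 -m inch '[[-0.0001,0.003,0,0.04],[-0.0001,0.003,0,0.04],[-0.0001,0.003,0,0.04]]'; python3 - <<'E'
from h import *
ims=[capture(c)[:,:,::-1] for c in("scene","top")]
cv2.imwrite("pics/v6.png",np.hstack([cv2.resize(ims[0][90:190,90:220],None,fx=3,fy=3,interpolation=3),cv2.resize(ims[1][118:268,268:428],(390,300))]))
for t in(.7,.78,.86,.94,1.):
  P=[.5575+.08*np.cos(t),-.2118+.08*np.sin(t)]
  print(t,((proj("scene",[[*P,.121],[*P,.175]])-[90,90])*3).round(0).tolist())
E
```

```text
clock: 14.2
eef_pos: [0.6195, -0.1617, 0.1477]
orientation: [-0.001, 0.948, 0.318, -0.001]
wrist_force: [-4.3, 4.8, 3.4]
gripper_width: 0.0373
0.7 [[222.0, 272.0], [203.0, 211.0]]
0.78 [[232.0, 270.0], [214.0, 208.0]]
0.86 [[241.0, 266.0], [224.0, 205.0]]
0.94 [[251.0, 263.0], [234.0, 201.0]]
1.0 [[258.0, 260.0], [241.0, 198.0]]
```

View pics/v6.png

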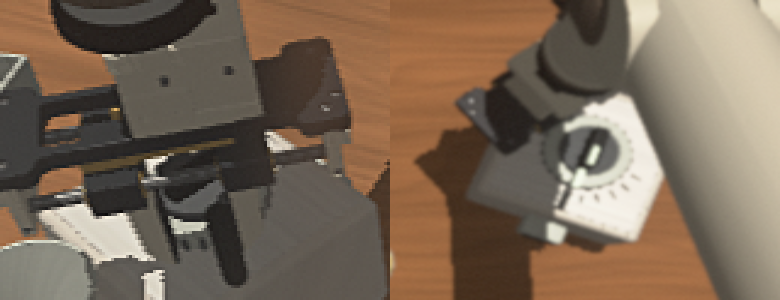

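Force is rising at the stop, and the top view shows the pointer on the index bar. One more small push, then I'll back off, lift and retreat to check.

```bash
python3 -m inch '[[0,0.002,0,0],[0,0.003,0,0],[0,0.003,0,0]]'; python3 -m inch '[[0,-0.006,0,0],[0,-0.012,0,0],[0,-0.012,0,0],[0,-0.012,-0.04,0],[0,-0.012,-0.08,0],[0,-0.012,-0.1,0],[0,-0.012,-0.1,0]]'; python3 - <<'E'
from h import *
o=get_obs();s,R=tool(o,[.25,-.55]);print(s.round(3))
E
```

```text
clock: 14.6
eef_pos: [0.6196, -0.1618, 0.1475]
orientation: [-0.003, 0.948, 0.319, -0.002]
wrist_force: [-9.7, 7.5, 8.4]
gripper_width: 0.0368
clock: 15.3
eef_pos: [0.618, -0.1573, 0.2521]
orientation: [0.002, 0.949, 0.317, 0.003]
wrist_force: [0.1, 0.5, -0.6]
gripper_width: 0.0368
[-0.53   0.093 -0.002]
```

```bash
python3 -m inch '[[-0.53,0.093,0,0],[-0.53,0.093,0,0],[-0.53,0.093,0,0],[-0.53,0.093,0,0],[-0.53,0.093,0,0],[-0.53,0.093,0,0],[-0.53,0.093,0,0],[-0.53,0.093,0,0],[-0.53,0.093,0,0],[-0.53,0.093,0,0]]'; python3 -m inch '[[-0.02,0,0,0],[-0.02,0,0,0],[-0.02,0,0,0]]'; python3 - <<'E'
from h import *
im=capture("top")
cv2.imwrite("pics/v7.png",cv2.resize(im[118:268,268:428,::-1],None,fx=4,fy=4,interpolation=3))
E
```

```text
clock: 16.3
eef_pos: [0.2712, -0.5228, 0.2468]
orientation: [-0.0, 0.949, 0.317, -0.0]
wrist_force: [1.1, -0.7, 0.0]
gripper_width: 0.0369
clock: 16.6
eef_pos: [0.2573, -0.5331, 0.2467]
orientation: [-0.001, 0.949, 0.316, 0.0]
wrist_force: [1.2, 0.5, -1.1]
gripper_width: 0.0369
```

View pics/v7.png

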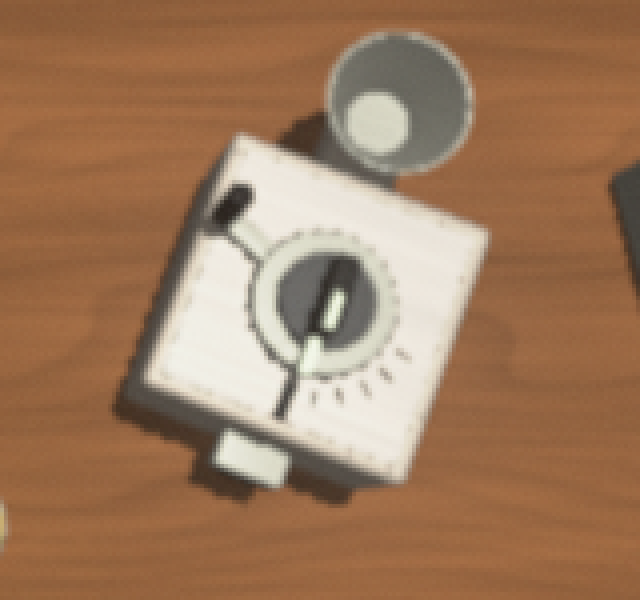

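The post is back at its starting place at (233,205). The pointer strip at (312,350) runs straight into the index bar at (285,400), so I'm handing in.

```bash
python3 -c "from rig import *; print(job.hand_in()); print(get_obs()['clock'])"
```

```text
the job is handed in; nothing more can be done
None
the job is handed in; nothing more can be done
```

The job is handed in, at about 17 s on the robot's clock, and every check I made agreed; no verdict is reported.

- **Loosening:** I caged the post with the fingers and swung it counterclockwise to its loose stop. The wrist force rose to about 24 N there. In the picture the post stood about 1.0 rad round from where it started.
- **Adjuster:** I gripped the bar with the fingers (measured width 14 mm) and turned it clockwise by 0.565 rad. The views after that showed the pointer on the index bar.
- **Retightening:** I swung the post back clockwise until the force rose to about 15 N at the stop. Then I backed off, lifted and moved clear.
- **Last check:** The final top picture shows the post exactly where it began and the pointer strip in line with the index bar. The wrist force was near zero, and the arm never went near the round mill.

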